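# Take the finished record board out of the lever arch file

### The arm

A 6-joint arm with a two-finger parallel gripper is mounted at the origin on the work surface. World frame = base frame: x ahead of the robot, y to its left, z up, the work surface at z = 0. Lengths are in m, angles in rad, forces in N, time in s.
With the tool pointing down it reaches from about 0.25 to 0.775 m from the base axis. Payload 4 kg.
Tool frame: the origin (TCP) lies on the centre line of the jaws, within the pads' length; the fingertips stand 8 mm ahead of it and the grasp point (between the pads) lies 11 mm behind it; z points along the fingers, y is the direction in which the jaws open and shut (so a half turn about z gives the same grasp; the last joint's range is limited). The gripper opens to 94 mm and grips with 3 to 60 N. Pads are 16 mm wide; open, the fingers measure 119 mm over their backs; the gripper's body (75 mm by 177 mm) begins 78 mm behind the grasp point.
Start: joints at [-1.234, 0.087, 1.371, -0, 1.684, -0.103], TCP at [0.234, -0.498, 0.214] pointing down, gripper open.
Joint ranges: [-3.1, 3.1], [-0.76, 2.03], [0.27, 2.55], [-1.08, 4.22], [0.17, 2.65], [-2.57, 2.57]. Speed limits (rad/s): [2.79, 2.79, 3.14, 3.14, 3.14, 3.14].

### API

Orientations are given as [roll, pitch, yaw] about the fixed x, y, z axes, in that order (R = Rz(yaw) Ry(pitch) Rx(roll)).
In Python, from bench import * gives the robot as it stands.
- The arm moves only by the tool step_arm, never from a script. Its argument "steps" is a list of rows, each an object of numbers: "jaw": the opening, from 0 (shut) to 1 (fully open); "tx", "ty", "tz": the shift along the tool's x, y, z in m; "ax", "ay", "az": the turn, a rotation vector about the tool's x, y, z in rad. In form: [{"jaw": .., "tx": .., "ty": .., "tz": .., "ax": .., "ay": .., "az": ..}, ...]. A call has 1 to 8 rows; each row is the pose to reach, as a shift and turn from the pose measured when the call began, along the tool's axes at that moment; what a row does not reach only later rows make up. A row lasts 1/10 s, in which the tool goes at most 50 mm and 8.59 degrees, less where a joint would pass 70% of its speed; a pose out of reach is approached as far as the arm can. A call with a gripper value outside its range is refused whole. The fingers move at their own pace and stop on an object; the grip force is fixed at half the most. Time passes only in rows, so rows that repeat a pose let the fingers close. It gives the time, the measured TCP pose, the force and the opening at its end, in the units of the state.
- get_obs(): the state, without advancing time (a new reading comes with each control period).
- snapshot(name): name is "scene" or "top" or "wrist"; returns (picture, depth): 400x640x3 uint8, red, green, blue; 400x640 float32, m along the optical axis (not along the pixel's ray), 0 where there is no reading.
- camera_model(name): a dict with "intrinsics" (3x3 intrinsics, pixels), "origin" and "orientation" of the camera in the world. Camera axes: x right, y down, z forward; pixel columns grow to the right and rows downward; lengths in m; the calibration is good to about 2 mm. A picture is of the moment at which its call begins: read the wrist's pose just before it. camera_model takes no time and is no camera call; for the wrist camera it gives the pose at the moment of the call.
- close_job(): hands the job in, once; it reports no verdict.
Trained networks look in the newest picture that a camera, given by its name, has taken for a name from the list of things; names that differ only in an ending like _2 or _b are one class to them, and where a whole thing is asked for, a point or a joint stands for the part that bears it (a point fixed in the world has none). Each returns a list of dicts, best first, with "confidence" (0 to 1); they miss things now and then, are a little off and sometimes report something else, mostly with a low value. They report only what shows in the picture. A call takes as long as a camera call. They do not tell look-alikes from the thing itself.
- silhouettes(camera, query): "pixels" (400x640 bool, what is visible of it) and "rect" ([left, top, right, bottom] in pixels, round what is visible of it).
The state is a dict: "time": time; "joint_positions": joint angles; "qvel": joint speeds; "joint_torque": joint torques, N m; "tool_pos": TCP position; "ee_rot": TCP orientation; "wrist_force": force on the tool from outside, world axes, zero at the start; "wrist_torque": the same for the moment, N m; "width": finger opening in m.
Only numpy, scipy, OpenCV 4.12 (cv2) and the standard library are available. Lean on these libraries where they do the work, as an engineer would, in place of code of your own. Each camera call takes 0.05 s, during which the arm holds its last target. There are 200 camera calls.

### The job

Lift the lever of the lever arch file all the way up to spring the rings open, take the top record board (the one with the grip rib) off the posts and set it down flat in the metal tray without dropping it. Then swing the lever back down to close the rings and press it home by the thumb pad with a steady, firm push of about 15 N kept up for a good second, never hard enough to strain it (30 N is too much). Leave the lower board on its posts and everything else on the table where it is.

Things in the scene. Friction and masses are not known exactly. Their poses are not given: they have to be found in the camera images.
- file: Lever arch file lying flat, fixed: grey base 305 x 200 x 12 mm; steel plate and white pad bring its top to 15 mm. Origin: on the table near mid-base; z up, x from the mechanism end (edge at x = -155) to the free end (+150), y across (edges +-100). Two fixed steel posts, 7 mm thick, at x = -55, y = +-40, tops 52 mm above the table.
- lever (a joint): Steel lever's angle, rad: 0 = down on its stop (rings closed), 1.2 = fully up (open). Over-centre spring: it resists leaving 0 with about 8 N at its tip, easing to nothing at the centre, about 0.58, then springs to the upper stop by itself with up to 8 N at the tip and stays; going down it resists in the same way until 0.58, then is pulled down and stays.
- lever_tip (a point): Middle of the lever's grip bar: 14 mm thick, 24 mm long along the file's x, across the end of a 10 mm thick arm. Lever down, it is at x = -135, y = +84, z = 40 mm in the file's frame, 25 mm above the plate. It moves with the lever. Pinched by its two ends, the bar can turn between the fingertips.
- lever_hinge (a point): Pivot of the lever, at x = -135, y = -10, z = 28 mm in the file's frame; it turns about the file's x axis. The tip is 95 mm from it, and in the file's frame stands at elevation 0.127 rad + joint lever above the +y direction.
- pad: Black sprung thumb pad on top of the lever arm, 20 mm (file x) x 34 mm (along the arm) x 5 mm, carried by the lever. Origin: middle of its underside, 58 mm along the arm from the pivot; its top is 5 mm further along its z. Lever down, its top is about 53 mm above the table, sloping 0.17 rad up to the tip. It sinks under load: 2.5 N per mm, and bottoms at 8 mm.
- arches (a joint): Angle of two arches of 6 mm wire, rad: 0 = rings closed, 0.9 = fully open; 0.75 times the lever's angle. They stand at y = +-40 in the file's frame, pivot at x = -85, z = 22 mm; closed, they cover the post tops (59 mm above the table); open, they lean back to about x = -104, clear of the boards.
- board: The board to take out: white plastic, 170 x 130 x 6 mm, about 160 g, x along its length. Origin: middle of its underside. Two 14 mm square holes at x = -73, y = +-40 sit over the posts. On top, in the middle, a grip rib 12 mm thick (x), 70 mm long (y), reaching 32 mm above the underside. It starts with its underside 20 mm above the table, axes as the file's.
- lower: The board that stays: grey plastic, 200 x 130 x 5 mm, no rib, lies under the other on the same posts. Origin: middle of its underside, at x = 33 mm in the file's frame.
- tray: Open shallow metal tray, fixed, 230 x 190 mm outside, 4 mm walls 30 mm high; origin centre of the underside, x along the 230 mm.
- tray_in (a point): Centre of the tray's inner floor, axes of the tray; inside 222 x 182 mm.
- onion1: Onion, 80 mm, bystander. Origin at its foot.
- onion2: Smaller onion, 72 mm, bystander. Origin at its foot.
- spray: White bottle, 70 mm thick, 190 mm high, bystander. Origin at its foot.
- peeler: Grey Y-shaped peeler lying flat, about 140 x 50 x 14 mm, between file and tray, bystander. Origin at its underside.
- tape: Cardboard-coloured roll of tape, 100 mm wide, 48 mm high, bystander. Origin under its centre.
- cup: Metal cup, 72 mm wide, 85 mm high, bystander. Origin at its foot.
Not all that is in view belongs to the job. Leave any brown or turquoise look-alike of the board alone.

How it is judged:
On the way, in this order (a step that is already met when the one before it is completed fails the run):
1. the lever is lifted fully up and the rings are open, the board still on the posts (value of joint lever above 1.05 rad and value of joint arches above 0.75 rad and distance of board from where it was at the start of the episode below 0.02 m), for 0.2 s.
2. the board is lifted clear of the posts while the rings stand open (z of board in the frame of file above 0.055 m and value of joint lever above 1 rad), for 0.05 s.
3. the held board is lowered into the tray, within 25 mm of its floor (horizontal distance between board and tray_in below 0.06 m and z of board in the frame of tray_in below 0.025 m and contact force between the fingers and board above 0.3 N), for 0.05 s.
4. the board lies flat in the tray, let go (x of board in the frame of tray_in between -0.06 and 0.06 m and y of board in the frame of tray_in between -0.06 and 0.06 m and z of board in the frame of tray_in below 0.008 m and angle between board's own z axis and vertical below 0.06 rad and contact force between the fingers and board below 0.1 N and value of joint lever above 0.9 rad), for 0.2 s.
5. with the lever down on its stop the fingers press on the thumb pad with 8 to 30 N, for 0.8 s (value of joint lever below 0.05 rad and contact force between the fingers and pad between 8 and 30 N), for 0.8 s.
At the end, for the whole second after the job is handed in: Lever down and arches closed (within 0.05 rad); the ribbed board flat and at rest on the tray floor (within 8 mm of the floor, tilt below 0.06 rad, centre within 60 mm of the tray centre along either tray axis); the lower board on its posts, within 15 mm of its start (value of joint each of lever, arches below 0.05 rad and x of board in the frame of tray_in between -0.06 and 0.06 m and y of board in the frame of tray_in between -0.06 and 0.06 m and z of board in the frame of tray_in below 0.008 m and angle between board's own z axis and vertical below 0.06 rad and distance of lower from where it was at the start of the episode below 0.015 m and linear speed of board below 0.02 m/s); the robot touches nothing.
It fails at once if the thumb pad is pushed with more than 45 N (contact force between the fingers and pad above 45 N).
It fails at once if the lower board is pulled off its posts (moved more than 30 mm) (distance of lower from where it was at the start of the episode above 0.03 m).
It fails at once if a bystander is moved by more than 30 mm (distance of any of onion1, onion2, spray, peeler, tape, cup from where it was at the start of the episode above 0.03 m).
It also fails if it takes over 72 s, if anything falls off the work surface, if the arm or the gripper's body presses on something with over 40 N, if the wrist force passes 120 N, or if a joint passes its speed limit or range.

## Working session

There is one attempt and no reset: what is moved stays moved. The work goes in short steps, Python scripts to look and compute and a tool call to move; the robot and the scene stay as the last step left them, time stands still between calls to the robot, and variables do not carry over. Pictures are saved under pics/ and viewed, about 8 in all and at most 12, crops included, and the job is handed in when it is done.

Besides the shell and the picture viewer there is one more tool, called by a JSON object that holds its "fn" and its "kwargs", one argument or row to a line. step_arm: Moves the arm, as the interface text tells. Its arguments: {"type":"object","properties":{"steps":{"type":"array"}},"required":["steps"]}

```bash
mkdir -p pics; cat > h.py <<'E'
from bench import *
import numpy as np, cv2
from scipy.spatial.transform import Rotation as R
def cam(n):
    m=camera_model(n); K=np.array(m["intrinsics"]); o=np.array(m["origin"]); q=np.array(m["orientation"])
    if q.shape==(3,3): Rm=q
    elif q.size==3: Rm=R.from_euler('xyz',q).as_matrix()
    else: Rm=None; print("quat?",q)
    return K,o,Rm
def cloud(n,d):
    K,o,Rm=cam(n); v,u=np.mgrid[0:400,0:640]
    p=np.stack([(u-K[0,2])/K[0,0]*d,(v-K[1,2])/K[1,1]*d,d],-1)
    P=p@Rm.T+o; P[d==0]=np.nan; return P
def save(n,img): cv2.imwrite("pics/"+n,cv2.cvtColor(img,cv2.COLOR_RGB2BGR))
E
python3 - <<'E'
from h import *
print(get_obs()); print(camera_model("top"))
for n in("top","scene"):
    im,d=snapshot(n); save(n+"1.png",im); np.save(n+"_d.npy",d)
    P=cloud(n,d); np.save(n+"_P.npy",P)
    if n=="top":
        for q in ["file","lever","pad","board","lower","tray","lever_tip","peeler","onion1","spray","tape","cup"]:
            for r in silhouettes(n,q)[:4]:
                p=P[r["pixels"]]; print(q,round(r["confidence"],2),np.round(r["rect"]),np.round(np.nanmedian(p,0),3),int(r["pixels"].sum()),cv2.minAreaRect(p[~np.isnan(p[:,0]),:2].astype(np.float32)))
E
```

```text
{'time': 0.0, 'joint_positions': array([-1.23406573e+00,  8.79752607e-02,  1.37221902e+00, -4.08566692e-06,
        1.68358619e+00, -1.03106840e-01]), 'qvel': array([ 1.64535467e-03,  4.82426697e-04, -7.39321804e-04, -9.12946627e-04,
       -1.59874574e-04, -9.34043230e-05]), 'joint_torque': array([ 8.80465341e-04, -3.40177274e+01, -3.02424359e+01,  7.18888873e-02,
        3.29391507e-02, -1.60658506e-04]), 'tool_pos': array([ 0.23400559, -0.49716612,  0.21231095]), 'ee_rot': array([-3.13941604e+00, -2.21140325e-04,  4.39836743e-01]), 'wrist_force': array([-0.6558602 ,  0.15306557, -0.70863432]), 'wrist_torque': array([-0.03554345,  0.01326825, -0.02373652]), 'width': 0.09386702971283913}
{'intrinsics': array([[430.95611344,   0.        , 326.19937568],
       [  0.        , 430.95611344, 200.59329168],
       [  0.        ,   0.        ,   1.        ]]), 'origin': array([ 0.19937322, -0.02707794,  1.57836407]), 'orientation': array([-2.95642399,  0.00948663, -1.55340338])}
file 0.71 [248. 150. 319. 239.] [0.571 0.137 0.015] 2426 ((0.5208902955055237, 0.1619308739900589), (0.20278067
[... 2325 characters left out ...]
0.019253147765994072), 67.11439514160156)
spray 0.8 [186. 157. 214. 180.] [0.594 0.438 0.124] 459 ((0.5998537540435791, 0.4433910846710205), (0.05105096474289894, 0.0650002509355545), 56.405799865722656)
tape 0.58 [436. 159. 463. 186.] [ 0.602 -0.455  0.044] 441 ((0.6030352711677551, -0.45354804396629333), (0.09695690125226974, 0.10082552582025528), 81.73184967041016)
cup 0.81 [450. 187. 476. 208.] [ 0.509 -0.51   0.043] 407 ((0.5030567049980164, -0.499944269657135), (0.06881745904684067, 0.07054072618484497), 27.175506591796875)
cup 0.75 [347. 144. 406. 212.] [ 0.582 -0.185  0.006] 3200 ((0.5802918076515198, -0.1859997808933258), (0.19444654881954193, 0.2332756072282791), 83.39613342285156)
```

```bash
python3 - <<'E'
import cv2
a=cv2.imread("pics/top1.png")[130:300,170:490]
b=cv2.imread("pics/scene1.png")
cv2.imwrite("pics/c1.png",cv2.resize(a,None,fx=2.5,fy=2.5,interpolation=cv2.INTER_CUBIC))
E
```

```text
(no output)
```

View pics/c1.png

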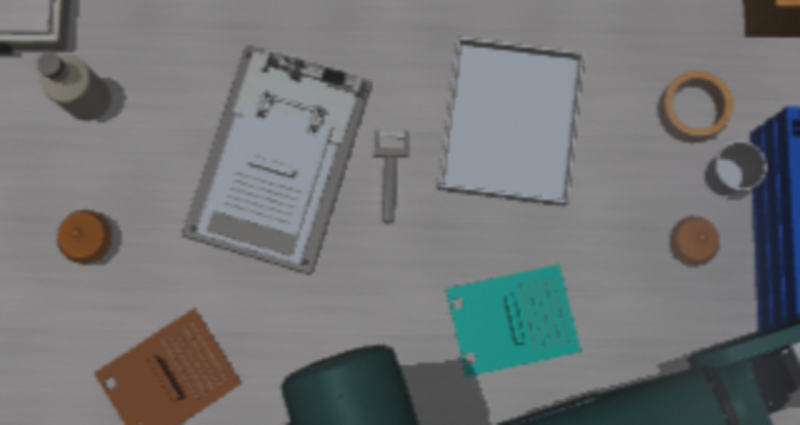

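View pics/scene1.png

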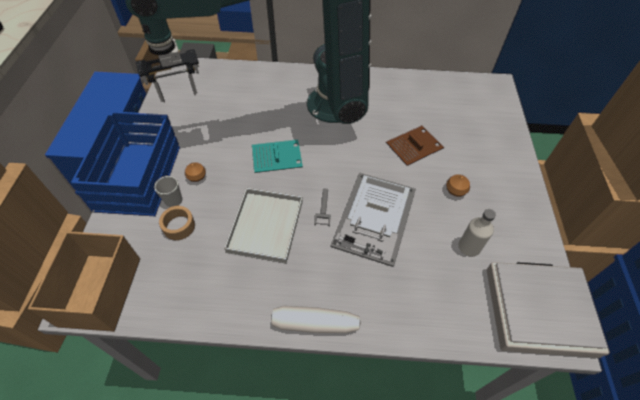

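The target is the white ribbed board on the file, with its rib at about crop (272,165), which is top-picture (279,196). The brown board at crop (170,370) and the turquoise one at crop (513,320) are the look-alikes. The lever and pad are at crop (325,73), and the tray is at crop (510,120). The file's x axis points back towards the robot. Next I work out the approach moves.

```bash
cat >> h.py <<'E'
FO=np.array([0.5186,0.1626,0.0]); FY=2.8765
def f2w(x,y,z): return FO+R.from_euler('z',FY).apply([x,y,z])
def w2f(p): return R.from_euler('z',-FY).apply(np.asarray(p)-FO)
def delta(gp,yaw=None,back=0.011):
    """tool-frame shift/turn to put the point `back` behind TCP at gp, tool down"""
    yaw=FY-np.pi/2 if yaw is None else yaw
    s=get_obs(); p=np.array(s["tool_pos"]); R0=R.from_euler('xyz',s["ee_rot"]); R1=R.from_euler('xyz',[np.pi,0,yaw])
    t=np.array(gp)-back*R1.apply([0,0,1])
    print("t",round(s["time"],2),"width",round(s["width"],4),"F",np.round(s["wrist_force"],1),"gp file",np.round(w2f(p-0.011*R0.apply([0,0,1])),4))
    print("  shift",np.round(R0.inv().apply(t-p),4),"turn",np.round((R0.inv()*R1).as_rotvec(),3))
E
python3 - <<'E'
from h import *
print(f2w(-.135,.084,.04),f2w(.018,0,.02))
delta(f2w(-.135,.084,.20))
E
```

```text
[0.62687632 0.04616445 0.04      ] [0.50122877 0.16731598 0.02      ]
t 0.7 width 0.094 F [-0.5  0.8 -0.5] gp file [0.1015 0.7117 0.2245]
  shift [ 0.5869 -0.3249  0.0025] turn [ 0.     0.    -0.866]
```

{"fn": "step_arm", "kwargs": {
  "steps": [
    {"jaw": 1,"tx": 0.04,"ty": -0.02,"tz": -0.02,"ax": 0,"ay": 0,"az": -0.1},
    {"jaw": 1,"tx": 0.08,"ty": -0.043,"tz": -0.03,"ax": 0,"ay": 0,"az": -0.2},
    {"jaw": 1,"tx": 0.12,"ty": -0.066,"tz": -0.03,"ax": 0,"ay": 0,"az": -0.3},
    {"jaw": 1,"tx": 0.16,"ty": -0.088,"tz": -0.03,"ax": 0,"ay": 0,"az": -0.4},
    {"jaw": 1,"tx": 0.2,"ty": -0.11,"tz": -0.03,"ax": 0,"ay": 0,"az": -0.5},
    {"jaw": 1,"tx": 0.24,"ty": -0.132,"tz": -0.03,"ax": 0,"ay": 0,"az": -0.6},
    {"jaw": 1,"tx": 0.28,"ty": -0.154,"tz": -0.03,"ax": 0,"ay": 0,"az": -0.7},
    {"jaw": 1,"tx": 0.32,"ty": -0.176,"tz": -0.03,"ax": 0,"ay": 0,"az": -0.866}
  ]
}}

```text
time: 1.5
tool_pos: [0.4496, -0.2005, 0.2438]
ee_rot: [3.141, 0.0, 1.295]
wrist_force: [-0.6, -0.5, -0.1]
width: 0.094
```

```bash
python3 - <<'E'
from h import *
delta(f2w(-.135,.1,.20))
E
```

```text
t 1.5 width 0.094 F [-0.6 -0.5 -0.1] gp file [-0.0285  0.3685  0.2548]
  shift [0.2696 0.1036 0.0328] turn [ 0.001  0.    -0.011]
```

{"fn": "step_arm", "kwargs": {
  "steps": [
    {"jaw": 1,"tx": 0.04,"ty": 0.015,"tz": 0.0,"ax": 0,"ay": 0,"az": 0},
    {"jaw": 1,"tx": 0.08,"ty": 0.03,"tz": 0.0,"ax": 0,"ay": 0,"az": 0},
    {"jaw": 1,"tx": 0.12,"ty": 0.045,"tz": 0.005,"ax": 0,"ay": 0,"az": -0.01},
    {"jaw": 1,"tx": 0.16,"ty": 0.06,"tz": 0.01,"ax": 0,"ay": 0,"az": -0.01},
    {"jaw": 1,"tx": 0.2,"ty": 0.075,"tz": 0.02,"ax": 0,"ay": 0,"az": -0.01},
    {"jaw": 1,"tx": 0.24,"ty": 0.09,"tz": 0.03,"ax": 0,"ay": 0,"az": -0.01},
    {"jaw": 1,"tx": 0.27,"ty": 0.104,"tz": 0.033,"ax": 0,"ay": 0,"az": -0.01},
    {"jaw": 1,"tx": 0.27,"ty": 0.104,"tz": 0.033,"ax": 0,"ay": 0,"az": -0.01}
  ]
}}

```text
time: 2.3
tool_pos: [0.6243, 0.0344, 0.2085]
ee_rot: [-3.14, -0.0, 1.31]
wrist_force: [0.2, -0.3, -0.2]
width: 0.0942
```

```bash
python3 - <<'E'
from h import *
delta(f2w(-.135,.084,.04))
im,d=snapshot("wrist"); P=cloud("wrist",d)
K,o,Rm=cam("wrist")
def px(x,y,z):
    c=Rm.T@(f2w(x,y,z)-o); q=K@c; return q[:2]/q[2]
im2=im.copy()
pts=[(-.135,.084,.047),(-.147,.084,.04),(-.123,.084,.04),(-.055,.04,.052),(-.155,.1,.012),(-.155,-.1,.012)]
for p in pts:
    q=px(*p); print(p,np.round(q))
    if 0<=q[0]<640 and 0<=q[1]<400: cv2.circle(im2,tuple(int(v) for v in q),4,(255,0,0),1)
save("w1.png",im2)
F=R.from_euler('z',-FY).apply((P-FO).reshape(-1,3)).reshape(P.shape)
# bar points
m=(abs(F[...,0]+.135)<.03)&(abs(F[...,1]-.084)<.02)&(F[...,2]>.036)&(F[...,2]<.06)
print("bar",m.sum(),np.nanmin(F[m],0),np.nanmax(F[m],0),np.nanmedian(F[m],0))
for q in("lever_tip","pad"):
  for r in silhouettes("wrist",q)[:2]:
    p=F[r["pixels"]]; print(q,r["confidence"],np.round(r["rect"]),np.nanpercentile(p,[3,50,97],axis=0).round(3))
E
```

```text
t 2.3 width 0.0942 F [ 0.2 -0.3 -0.2] gp file [-0.1356  0.096   0.2195]
  shift [ 0.012  -0.0002  0.1575] turn [-0.002 -0.     0.004]
(-0.135, 0.084, 0.047) [316. 175.]
(-0.147, 0.084, 0.04) [326. 174.]
(-0.123, 0.084, 0.04) [306. 174.]
(-0.055, 0.04, 0.052) [247. 138.]
(-0.155, 0.1, 0.012) [331. 182.]
(-0.155, -0.1, 0.012) [334.  12.]
bar 357 [-0.14374204  0.06431791  0.03940935] [-0.12029289  0.09520179  0.05767628] [-0.13264072  0.08316045  0.04682011]
lever_tip 0.59 [302.  82. 327. 185.] [[-0.144 -0.022  0.032]
 [-0.133  0.037  0.044]
 [-0.122  0.091  0.056]]
lever_tip 0.36 [188. 198. 291. 244.] [[-0.085  0.133  0.001]
 [-0.046  0.169  0.011]
 [ 0.042  0.187  0.016]]
pad 0.64 [305. 130. 323. 163.] [[-0.142  0.035  0.036]
 [-0.133  0.051  0.054]
 [-0.123  0.067  0.057]]
```

View pics/w1.png

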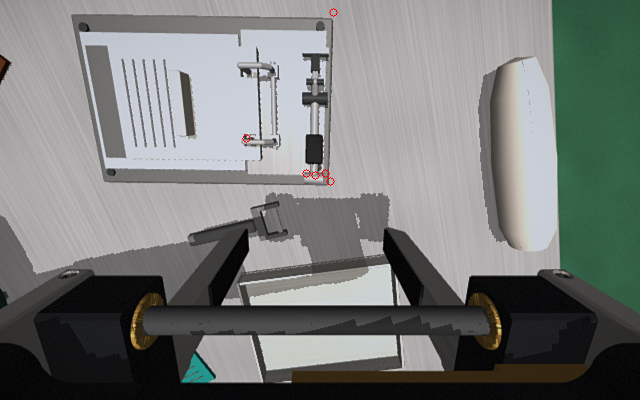

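The picture shows the bar's projected marks at (316,175). The real file corner sits about 4 px left of its mark and 3 px below, so the file-frame offset is about +2 to 3 mm in x and y. I'll descend partway and re-measure.

{"fn": "step_arm", "kwargs": {
  "steps": [
    {"jaw": 1,"tx": 0.005,"ty": -0.001,"tz": 0.03,"ax": 0,"ay": 0,"az": 0},
    {"jaw": 1,"tx": 0.01,"ty": -0.002,"tz": 0.06,"ax": 0,"ay": 0,"az": 0},
    {"jaw": 0.7,"tx": 0.01,"ty": -0.002,"tz": 0.09,"ax": 0,"ay": 0,"az": 0},
    {"jaw": 0.7,"tx": 0.01,"ty": -0.002,"tz": 0.1,"ax": 0,"ay": 0,"az": 0},
    {"jaw": 0.7,"tx": 0.01,"ty": -0.002,"tz": 0.1,"ax": 0,"ay": 0,"az": 0}
  ]
}}

```text
time: 2.95
tool_pos: [0.6223, 0.0394, 0.1095]
ee_rot: [-3.139, 0.002, 1.303]
wrist_force: [-0.3, 0.0, -0.4]
width: 0.0733
```

```bash
python3 - <<'E'
from h import *
delta(f2w(-.135,.084,.04))
im,d=snapshot("wrist"); P=cloud("wrist",d); save("w2.png",im)
F=R.from_euler('z',-FY).apply((P-FO).reshape(-1,3)).reshape(P.shape)
x,y,z=F[...,0],F[...,1],F[...,2]
def st(n,m): print(n,m.sum(),np.nanpercentile(F[m],[2,50,98],axis=0).round(4).tolist())
near=abs(x+.135)<.03
st("bar",near&(y>.076)&(y<.105)&(z>.038)&(z<.056))
st("posts/arch",(abs(x+.06)<.03)&(abs(abs(y)-.04)<.02)&(z>.05)&(z<.07))
for q in("lever_tip","pad","board"):
  for r in silhouettes("wrist",q)[:2]:
    p=F[r["pixels"]]; print(q,r["confidence"],np.round(r["rect"]),np.nanpercentile(p,[3,50,97],axis=0).round(3).tolist())
E
```

```text
t 2.95 width 0.0733 F [-0.3  0.  -0.4] gp file [-0.1324  0.0917  0.1205]
  shift [0.0078 0.0027 0.0585] turn [-0.002  0.002 -0.002]
bar 428 [[-0.1449, 0.0767, 0.043], [-0.1334, 0.0834, 0.0479], [-0.122, 0.0914, 0.0499]]
posts/arch 851 [[-0.0859, -0.0417, 0.0511], [-0.0697, -0.0366, 0.0599], [-0.053, 0.0436, 0.0621]]
lever_tip 0.79 [299.  68. 338. 212.] [[-0.145, -0.026, 0.033], [-0.134, 0.033, 0.045], [-0.123, 0.087, 0.057]]
pad 0.88 [306. 144. 329. 186.] [[-0.143, 0.033, 0.052], [-0.134, 0.049, 0.055], [-0.124, 0.065, 0.058]]
pad 0.58 [157. 229. 283. 279.] [[-0.092, 0.128, 0.002], [-0.022, 0.168, 0.012], [0.035, 0.178, 0.016]]
board 0.76 [ 23.  20. 250. 179.] [[-0.062, -0.062, 0.026], [0.013, -0.007, 0.028], [0.099, 0.06, 0.053]]
```

View pics/w2.png

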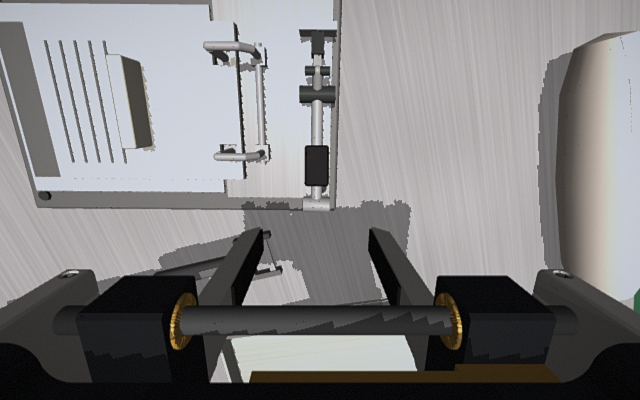

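The view is clear: the bar is at about (317,203), between the finger lines, and the nothing else in the way. The cloud puts the bar at file (-0.1335, 0.084). I'll descend and pinch.

{"fn": "step_arm", "kwargs": {
  "steps": [
    {"jaw": 0.55,"tx": 0.0073,"ty": 0.0012,"tz": 0.01,"ax": 0,"ay": 0,"az": 0},
    {"jaw": 0.55,"tx": 0.0073,"ty": 0.0012,"tz": 0.025,"ax": 0,"ay": 0,"az": 0},
    {"jaw": 0.55,"tx": 0.0073,"ty": 0.0012,"tz": 0.045,"ax": 0,"ay": 0,"az": 0},
    {"jaw": 0.55,"tx": 0.0073,"ty": 0.0012,"tz": 0.057,"ax": 0,"ay": 0,"az": 0},
    {"jaw": 0.2,"tx": 0.0073,"ty": 0.0012,"tz": 0.057,"ax": 0,"ay": 0,"az": 0},
    {"jaw": 0,"tx": 0.0073,"ty": 0.0012,"tz": 0.057,"ax": 0,"ay": 0,"az": 0},
    {"jaw": 0,"tx": 0.0073,"ty": 0.0012,"tz": 0.057,"ax": 0,"ay": 0,"az": 0},
    {"jaw": 0,"tx": 0.0073,"ty": 0.0012,"tz": 0.057,"ax": 0,"ay": 0,"az": 0}
  ]
}}

```text
time: 3.95
tool_pos: [0.6293, 0.0467, 0.0578]
ee_rot: [3.134, -0.0, 1.304]
wrist_force: [-0.7, -0.3, -0.2]
width: 0.0233
```

```bash
python3 - <<'E'
from h import *
delta(f2w(-.1335,.0845,.041))
for a in np.arange(.1,1.25,.1):
    e=.127+a; print(round(a,2),"tx",round(.0942-.095*np.cos(e),4),"tz",round(-(.095*np.sin(e)-.012),4))
E
```

```text
t 3.95 width 0.0233 F [-0.7 -0.3 -0.2] gp file [-0.1371  0.0828  0.0688]
  shift [-0.0017 -0.0037  0.0058] turn [ 0.007 -0.    -0.001]
0.1 tx 0.0016 tz -0.0094
0.2 tx 0.0042 tz -0.0185
0.3 tx 0.0077 tz -0.0273
0.4 tx 0.0121 tz -0.0358
0.5 tx 0.0173 tz -0.0437
0.6 tx 0.0232 tz -0.0511
0.7 tx 0.0299 tz -0.0579
0.8 tx 0.0372 tz -0.064
0.9 tx 0.045 tz -0.0693
1.0 tx 0.0534 tz -0.0738
1.1 tx 0.0622 tz -0.0774
1.2 tx 0.0713 tz -0.0802
```

```bash
sed -i 's/t=np.array(gp)-back\*R1/t=np.array(gp)+back*R1/' h.py; python3 - <<'E'
from h import *
im,d=snapshot("wrist"); save("w3.png",im)
s=get_obs(); print(s["tool_pos"],s["ee_rot"],s["width"],s["wrist_force"],s["wrist_torque"],s["joint_torque"])
delta(f2w(-.1335,.0845,.041))
E
```

```text
[0.62915252 0.04673359 0.05774988] [ 3.13443742e+00 -3.97804653e-04  1.30444037e+00] 0.019139688131647008 [ 0.99381248  0.44756967 -0.49216218] [-0.02738299 -0.04107572  0.08304664] [ 7.24636004e-03 -4.25063646e+01 -2.84654188e+01  6.99802092e-02
 -2.89475539e-02  6.23819051e-04]
t 4.0 width 0.0191 F [ 1.   0.4 -0.5] gp file [-0.137   0.0829  0.0687]
  shift [-0.0017 -0.0037  0.0277] turn [ 0.007 -0.    -0.001]
```

View pics/w3.png

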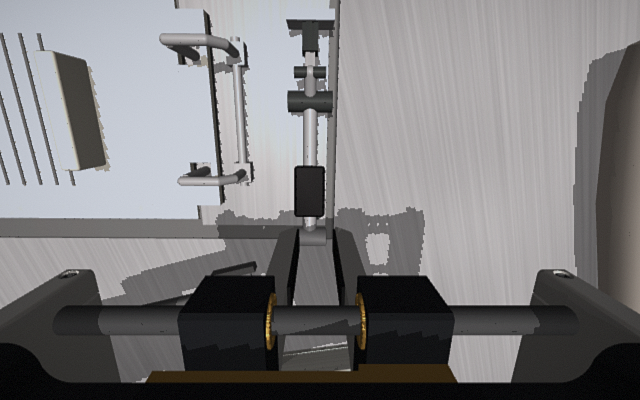

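I had a sign error in my helper, so the fingers are closing above the bar. I'll reopen them, then check the actual pose.

{"fn": "step_arm", "kwargs": {
  "steps": [
    {"jaw": 0.55,"tx": 0,"ty": 0,"tz": 0,"ax": 0,"ay": 0,"az": 0},
    {"jaw": 0.55,"tx": 0,"ty": 0,"tz": 0,"ax": 0,"ay": 0,"az": 0},
    {"jaw": 0.55,"tx": 0,"ty": 0,"tz": 0,"ax": 0,"ay": 0,"az": 0},
    {"jaw": 0.55,"tx": 0,"ty": 0,"tz": 0,"ax": 0,"ay": 0,"az": 0}
  ]
}}

```text
time: 4.4
tool_pos: [0.6292, 0.0467, 0.0578]
ee_rot: [3.134, -0.0, 1.304]
wrist_force: [-0.6, 0.3, -0.6]
width: 0.048
```

```bash
python3 - <<'E'
from h import *
delta(f2w(-.1335,.0845,.041))
s=get_obs();print(s["tool_pos"],s["ee_rot"],s["qvel"].round(3))
im,d=snapshot("wrist"); P=cloud("wrist",d)
F=R.from_euler('z',-FY).apply((P-FO).reshape(-1,3)).reshape(P.shape)
for q in("lever_tip","pad"):
  for r in silhouettes("wrist",q)[:1]:
    p=F[r["pixels"]]; print(q,r["confidence"],np.round(r["rect"]),np.nanpercentile(p,[3,50,97],axis=0).round(3).tolist())
delta(f2w(-.1335,.0845,.041))
E
```

```text
t 4.4 width 0.048 F [-0.6  0.3 -0.6] gp file [-0.137   0.0829  0.0688]
  shift [-0.0016 -0.0038  0.0278] turn [ 0.007 -0.    -0.001]
[0.62915497 0.04671562 0.05779467] [ 3.13439721e+00 -4.88873059e-04  1.30435548e+00] [ 0.003  0.001  0.001 -0.    -0.002  0.001]
lever_tip 0.76 [291.  67. 333. 249.] [[-0.144, -0.025, 0.031], [-0.132, 0.034, 0.042], [-0.121, 0.088, 0.055]]
pad 0.92 [293. 166. 326. 214.] [[-0.142, 0.034, 0.049], [-0.132, 0.049, 0.053], [-0.122, 0.065, 0.056]]
t 4.55 width 0.0518 F [-0.8 -0.3  0.2] gp file [-0.137   0.0829  0.0687]
  shift [-0.0016 -0.0037  0.0277] turn [ 0.007 -0.    -0.001]
```

{"fn": "step_arm", "kwargs": {
  "steps": [
    {"jaw": 0.55,"tx": -0.0016,"ty": -0.0042,"tz": 0.006,"ax": 0.007,"ay": 0,"az": 0},
    {"jaw": 0.55,"tx": -0.0016,"ty": -0.0042,"tz": 0.012,"ax": 0.007,"ay": 0,"az": 0},
    {"jaw": 0.55,"tx": -0.0016,"ty": -0.0042,"tz": 0.018,"ax": 0.007,"ay": 0,"az": 0},
    {"jaw": 0.55,"tx": -0.0016,"ty": -0.0042,"tz": 0.018,"ax": 0.007,"ay": 0,"az": 0},
    {"jaw": 0.55,"tx": -0.0016,"ty": -0.0042,"tz": 0.018,"ax": 0.007,"ay": 0,"az": 0}
  ]
}}

```text
time: 5.05
tool_pos: [0.6245, 0.0463, 0.0391]
ee_rot: [-3.141, -0.0, 1.304]
wrist_force: [0.4, -0.5, 0.9]
width: 0.0511
```

```bash
python3 - <<'E'
from h import *
delta(f2w(-.133,.0845,.041))
E
```

```text
t 5.05 width 0.0511 F [ 0.4 -0.5  0.9] gp file [-0.1327  0.0845  0.0501]
  shift [0.     0.0004 0.0091] turn [-0.001 -0.    -0.001]
```

Accurate this time. I'll go down the last 8.5 mm and close.

{"fn": "step_arm", "kwargs": {
  "steps": [
    {"jaw": 0.55,"tx": 0,"ty": 0.0003,"tz": 0.004,"ax": 0,"ay": 0,"az": 0},
    {"jaw": 0.55,"tx": 0,"ty": 0.0003,"tz": 0.0085,"ax": 0,"ay": 0,"az": 0},
    {"jaw": 0,"tx": 0,"ty": 0.0003,"tz": 0.0085,"ax": 0,"ay": 0,"az": 0},
    {"jaw": 0,"tx": 0,"ty": 0.0003,"tz": 0.0085,"ax": 0,"ay": 0,"az": 0},
    {"jaw": 0,"tx": 0,"ty": 0.0003,"tz": 0.0085,"ax": 0,"ay": 0,"az": 0},
    {"jaw": 0,"tx": 0,"ty": 0.0003,"tz": 0.0085,"ax": 0,"ay": 0,"az": 0},
    {"jaw": 0,"tx": 0,"ty": 0.0003,"tz": 0.0085,"ax": 0,"ay": 0,"az": 0},
    {"jaw": 0,"tx": 0,"ty": 0.0003,"tz": 0.0085,"ax": 0,"ay": 0,"az": 0}
  ]
}}

```text
time: 5.85
tool_pos: [0.6245, 0.0463, 0.0308]
ee_rot: [-3.14, -0.0, 1.304]
wrist_force: [-1.7, -0.5, 1.4]
width: 0.0235
```

```bash
python3 - <<'E'
from h import *
delta(f2w(-.133,.0845,.041))
E
```

```text
t 5.85 width 0.0235 F [-1.7 -0.5  1.4] gp file [-0.1327  0.0845  0.0418]
  shift [0.     0.0003 0.0008] turn [-0.001 -0.    -0.001]
```

Gripped at 23.5 mm, which is the bar. I'll lift along the arc.

{"fn": "step_arm", "kwargs": {
  "steps": [
    {"jaw": 0,"tx": 0.0016,"ty": 0,"tz": -0.0094,"ax": 0,"ay": 0,"az": 0},
    {"jaw": 0,"tx": 0.0042,"ty": 0,"tz": -0.0185,"ax": 0,"ay": 0,"az": 0},
    {"jaw": 0,"tx": 0.0077,"ty": 0,"tz": -0.0273,"ax": 0,"ay": 0,"az": 0},
    {"jaw": 0,"tx": 0.0121,"ty": 0,"tz": -0.0358,"ax": 0,"ay": 0,"az": 0},
    {"jaw": 0,"tx": 0.0173,"ty": 0,"tz": -0.0437,"ax": 0,"ay": 0,"az": 0},
    {"jaw": 0,"tx": 0.0232,"ty": 0,"tz": -0.0511,"ax": 0,"ay": 0,"az": 0},
    {"jaw": 0,"tx": 0.0232,"ty": 0,"tz": -0.0511,"ax": 0,"ay": 0,"az": 0}
  ]
}}

```text
time: 6.55
tool_pos: [0.6312, 0.0701, 0.0849]
ee_rot: [3.141, -0.002, 1.305]
wrist_force: [-0.6, -0.3, -0.9]
width: 0.0235
```

```bash
python3 - <<'E'
from h import *
e=1.327
delta(f2w(-.1327,-.01+.095*np.cos(e),.028+.095*np.sin(e)))
E
```

```text
t 6.55 width 0.0235 F [-0.6 -0.3 -0.9] gp file [-0.1329  0.0598  0.0959]
  shift [ 0.0469 -0.0002 -0.0242] turn [ 0.    -0.002 -0.   ]
```

{"fn": "step_arm", "kwargs": {
  "steps": [
    {"jaw": 0,"tx": 0.01,"ty": 0,"tz": -0.007,"ax": 0,"ay": 0,"az": 0},
    {"jaw": 0,"tx": 0.022,"ty": 0,"tz": -0.015,"ax": 0,"ay": 0,"az": 0},
    {"jaw": 0,"tx": 0.035,"ty": 0,"tz": -0.021,"ax": 0,"ay": 0,"az": 0},
    {"jaw": 0,"tx": 0.047,"ty": 0,"tz": -0.025,"ax": 0,"ay": 0,"az": 0},
    {"jaw": 0,"tx": 0.047,"ty": 0,"tz": -0.025,"ax": 0,"ay": 0,"az": 0},
    {"jaw": 0,"tx": 0.047,"ty": 0,"tz": -0.025,"ax": 0,"ay": 0,"az": 0}
  ]
}}

```text
time: 7.15
tool_pos: [0.6452, 0.1197, 0.1142]
ee_rot: [3.137, -0.01, 1.308]
wrist_force: [-1.5, 4.8, 9.0]
width: 0.0237
```

```bash
python3 - <<'E'
from h import *
e=1.327
delta(f2w(-.1327,-.01+.095*np.cos(e),.028+.095*np.sin(e)))
im,d=snapshot("wrist"); P=cloud("wrist",d); save("w4.png",im)
F=R.from_euler('z',-FY).apply((P-FO).reshape(-1,3)).reshape(P.shape)
for q in("lever_tip","pad","arches","board"):
  for r in silhouettes("wrist",q)[:1]:
    p=F[r["pixels"]]; print(q,r["confidence"],np.round(r["rect"]),np.nanpercentile(p,[3,50,97],axis=0).round(3).tolist())
E
```

```text
t 7.15 width 0.0237 F [-1.5  4.8  9. ] gp file [-0.1334  0.0083  0.1252]
  shift [-0.0048 -0.0008  0.0049] turn [ 0.005 -0.01   0.003]
lever_tip 0.75 [300. 171. 334. 268.] [[-0.144, -0.023, 0.021], [-0.133, -0.005, 0.1], [-0.122, 0.019, 0.127]]
pad 0.89 [301. 194. 331. 223.] [[-0.142, -0.012, 0.077], [-0.133, -0.008, 0.096], [-0.124, 0.003, 0.107]]
arches 0.7 [256. 145. 284. 257.] [[-0.105, -0.041, 0.023], [-0.086, -0.016, 0.026], [-0.081, 0.041, 0.069]]
board 0.56 [ 53. 126. 254. 260.] [[-0.062, -0.062, 0.025], [0.015, -0.007, 0.026], [0.1, 0.061, 0.052]]
```

View pics/w4.png

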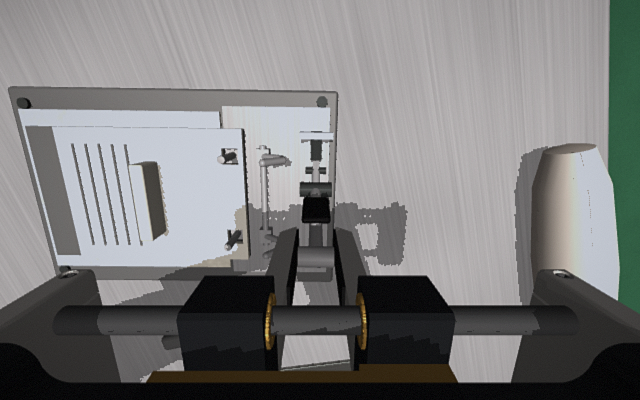

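The lever is up and the arches lean back at (265,190). The post tops are exposed at (228,157) and (233,240), and the board is still in place. I'll release and back off.

{"fn": "step_arm", "kwargs": {
  "steps": [
    {"jaw": 0.5,"tx": -0.004,"ty": 0,"tz": 0.003,"ax": 0.005,"ay": -0.01,"az": 0},
    {"jaw": 0.6,"tx": -0.004,"ty": 0,"tz": 0.003,"ax": 0.005,"ay": -0.01,"az": 0},
    {"jaw": 0.6,"tx": -0.004,"ty": 0,"tz": 0.003,"ax": 0.005,"ay": -0.01,"az": 0},
    {"jaw": 0.6,"tx": -0.004,"ty": 0,"tz": 0.003,"ax": 0.005,"ay": -0.01,"az": 0},
    {"jaw": 0.6,"tx": -0.004,"ty": 0,"tz": -0.03,"ax": 0.005,"ay": -0.01,"az": 0},
    {"jaw": 0.6,"tx": -0.004,"ty": 0,"tz": -0.07,"ax": 0.005,"ay": -0.01,"az": 0},
    {"jaw": 0.6,"tx": -0.004,"ty": 0,"tz": -0.07,"ax": 0.005,"ay": -0.01,"az": 0}
  ]
}}

```text
time: 8.1
tool_pos: [0.6466, 0.1151, 0.1913]
ee_rot: [3.13, -0.004, 1.308]
wrist_force: [0.2, 0.3, 1.4]
width: 0.0563
```

```bash
python3 - <<'E'
from h import *
im,d=snapshot("wrist"); P=cloud("wrist",d)
F=R.from_euler('z',-FY).apply((P-FO).reshape(-1,3)).reshape(P.shape)
x,y,z=F[...,0],F[...,1],F[...,2]
m=(abs(x-.018)<.03)&(abs(y)<.06)&(z>.046)&(z<.06)
p=F[m]; print("rib",m.sum(),np.nanpercentile(p,[2,50,98],axis=0).round(4).tolist(),cv2.minAreaRect(p[:,:2].astype(np.float32)))
for q in("lever_tip","pad","arches"):
  for r in silhouettes("wrist",q)[:1]:
    p=F[r["pixels"]]; print(q,r["confidence"],np.nanpercentile(p,[3,50,97],axis=0).round(3).tolist())
delta(f2w(.019,0,.15))
E
```

```text
rib 686 [[0.0154, -0.0331, 0.0466], [0.0204, -0.0009, 0.0494], [0.0268, 0.0336, 0.0509]] ((0.020987728610634804, 0.0005596540868282318), (0.0694536566734314, 0.012781286612153053), 89.69312286376953)
lever_tip 0.84 [[-0.143, -0.024, 0.012], [-0.131, -0.004, 0.093], [-0.118, 0.031, 0.124]]
pad 0.87 [[-0.14, -0.012, 0.074], [-0.132, -0.008, 0.093], [-0.123, 0.002, 0.104]]
arches 0.96 [[-0.103, -0.04, 0.012], [-0.086, 0.007, 0.023], [-0.078, 0.052, 0.066]]
t 8.3 width 0.0562 F [ 0.5  0.2 -0.4] gp file [-0.1325  0.0135  0.1932]
  shift [ 0.0139 -0.1513  0.0436] turn [-0.003  0.001  0.002]
```

{"fn": "step_arm", "kwargs": {
  "steps": [
    {"jaw": 0.55,"tx": 0.004,"ty": -0.04,"tz": 0,"ax": 0,"ay": 0,"az": 0},
    {"jaw": 0.55,"tx": 0.008,"ty": -0.08,"tz": 0,"ax": 0,"ay": 0,"az": 0},
    {"jaw": 0.5,"tx": 0.014,"ty": -0.12,"tz": 0.02,"ax": 0,"ay": 0,"az": 0},
    {"jaw": 0.5,"tx": 0.014,"ty": -0.153,"tz": 0.044,"ax": 0,"ay": 0,"az": 0},
    {"jaw": 0.5,"tx": 0.014,"ty": -0.153,"tz": 0.07,"ax": 0,"ay": 0,"az": 0},
    {"jaw": 0.5,"tx": 0.014,"ty": -0.153,"tz": 0.09,"ax": 0,"ay": 0,"az": 0},
    {"jaw": 0.5,"tx": 0.014,"ty": -0.153,"tz": 0.09,"ax": 0,"ay": 0,"az": 0},
    {"jaw": 0.5,"tx": 0.014,"ty": -0.153,"tz": 0.09,"ax": 0,"ay": 0,"az": 0}
  ]
}}

```text
time: 9.1
tool_pos: [0.4977, 0.1678, 0.0914]
ee_rot: [-3.136, 0.002, 1.308]
wrist_force: [0.4, 0.2, 0.6]
width: 0.047
```

```bash
python3 - <<'E'
from h import *
delta(f2w(.0205,0,.050))
E
```

```text
t 9.1 width 0.047 F [0.4 0.2 0.6] gp file [0.0215 0.0004 0.1024]
  shift [0.0005 0.0013 0.0524] turn [-0.005  0.002  0.002]
```

{"fn": "step_arm", "kwargs": {
  "steps": [
    {"jaw": 0.5,"tx": 0,"ty": 0.001,"tz": 0.02,"ax": -0.005,"ay": 0.002,"az": 0.002},
    {"jaw": 0.5,"tx": 0,"ty": 0.001,"tz": 0.04,"ax": -0.005,"ay": 0.002,"az": 0.002},
    {"jaw": 0.5,"tx": 0,"ty": 0.001,"tz": 0.051,"ax": -0.005,"ay": 0.002,"az": 0.002},
    {"jaw": 0.5,"tx": 0,"ty": 0.001,"tz": 0.051,"ax": -0.005,"ay": 0.002,"az": 0.002},
    {"jaw": 0.5,"tx": 0,"ty": 0.001,"tz": 0.051,"ax": -0.005,"ay": 0.002,"az": 0.002}
  ]
}}

```text
time: 9.6
tool_pos: [0.4992, 0.1676, 0.0414]
ee_rot: [3.141, -0.0, 1.305]
wrist_force: [-0.1, 0.2, 0.0]
width: 0.0465
```

```bash
python3 - <<'E'
from h import *
delta(f2w(.0205,0,.050))
E
```

```text
t 9.6 width 0.0465 F [-0.1  0.2  0. ] gp file [0.02   0.0003 0.0524]
  shift [ 0.0003 -0.0005  0.0024] turn [ 0.001 -0.    -0.   ]
```

{"fn": "step_arm", "kwargs": {
  "steps": [
    {"jaw": 0.5,"tx": 0,"ty": -0.0005,"tz": 0.002,"ax": 0,"ay": 0,"az": 0},
    {"jaw": 0,"tx": 0,"ty": -0.0005,"tz": 0.002,"ax": 0,"ay": 0,"az": 0},
    {"jaw": 0,"tx": 0,"ty": -0.0005,"tz": 0.002,"ax": 0,"ay": 0,"az": 0},
    {"jaw": 0,"tx": 0,"ty": -0.0005,"tz": 0.002,"ax": 0,"ay": 0,"az": 0},
    {"jaw": 0,"tx": 0,"ty": -0.0005,"tz": 0.002,"ax": 0,"ay": 0,"az": 0},
    {"jaw": 0,"tx": 0,"ty": -0.0005,"tz": 0.002,"ax": 0,"ay": 0,"az": 0},
    {"jaw": 0,"tx": 0,"ty": -0.0005,"tz": 0.002,"ax": 0,"ay": 0,"az": 0},
    {"jaw": 0,"tx": 0,"ty": -0.0005,"tz": 0.002,"ax": 0,"ay": 0,"az": 0}
  ]
}}

```text
time: 10.4
tool_pos: [0.4988, 0.1678, 0.0394]
ee_rot: [3.141, -0.0, 1.305]
wrist_force: [0.3, -0.2, 0.1]
width: 0.0117
```

```bash
python3 - <<'E'
from h import *
delta(f2w(.0205,0,.050))
E
```

```text
t 10.4 width 0.0117 F [ 0.3 -0.2  0.1] gp file [0.0204 0.0002 0.0504]
  shift [ 0.0002 -0.0001  0.0004] turn [ 0.001 -0.    -0.   ]
```

Gripped at 11.7 mm, which is the rib. I'll lift straight up slowly at first.

{"fn": "step_arm", "kwargs": {
  "steps": [
    {"jaw": 0,"tx": 0,"ty": 0,"tz": -0.008,"ax": 0,"ay": 0,"az": 0},
    {"jaw": 0,"tx": 0,"ty": 0,"tz": -0.02,"ax": 0,"ay": 0,"az": 0},
    {"jaw": 0,"tx": 0,"ty": 0,"tz": -0.035,"ax": 0,"ay": 0,"az": 0},
    {"jaw": 0,"tx": 0,"ty": 0,"tz": -0.05,"ax": 0,"ay": 0,"az": 0},
    {"jaw": 0,"tx": 0,"ty": 0,"tz": -0.07,"ax": 0,"ay": 0,"az": 0},
    {"jaw": 0,"tx": 0,"ty": 0,"tz": -0.085,"ax": 0,"ay": 0,"az": 0},
    {"jaw": 0,"tx": 0,"ty": 0,"tz": -0.09,"ax": 0,"ay": 0,"az": 0},
    {"jaw": 0,"tx": 0,"ty": 0,"tz": -0.09,"ax": 0,"ay": 0,"az": 0}
  ]
}}

```text
time: 11.2
tool_pos: [0.4993, 0.1679, 0.1307]
ee_rot: [3.138, -0.001, 1.305]
wrist_force: [0.2, -0.3, -1.8]
width: 0.0117
```

```bash
python3 - <<'E'
from h import *
P=np.load("top_P.npy"); 
# tray: inner floor & wall tops from initial cloud
m=(abs(P[...,0]-.58)<.15)&(abs(P[...,1]+.187)<.13)&(P[...,2]>.02)&(P[...,2]<.045)
print("wall",m.sum(),cv2.minAreaRect(P[m][:,:2].astype(np.float32)))
m=(abs(P[...,0]-.58)<.06)&(abs(P[...,1]+.187)<.05); print("floor",np.nanmedian(P[m][:,2]))
delta([.580,-.185,.135],yaw=1.445)
im,d=snapshot("wrist"); Pw=cloud("wrist",d); save("w5.png",im)
F=R.from_euler('z',-FY).apply((Pw-FO).reshape(-1,3)).reshape(Pw.shape)
for q in("board","lower","lever_tip"):
  for r in silhouettes("wrist",q)[:2]:
    p=F[r["pixels"]]; print(q,r["confidence"],np.round(r["rect"]),np.nanpercentile(p,[3,50,97],axis=0).round(3).tolist())
E
```

```text
wall 319 ((0.5805951356887817, -0.18434011936187744), (0.19075420498847961, 0.23334239423274994), 83.28191375732422)
floor 0.004915426157845348
t 11.2 width 0.0117 F [ 0.2 -0.3 -1.8] gp file [ 0.02   -0.      0.1417]
  shift [-0.3194  0.1704  0.0068] turn [ 0.003 -0.001 -0.14 ]
board 0.77 [188. 140. 450. 306.] [[-0.06, -0.062, 0.115], [0.022, -0.022, 0.116], [0.102, 0.032, 0.142]]
lower 0.55 [200. 132. 400. 146.] [[-0.057, -0.065, 0.014], [0.034, -0.062, 0.019], [0.13, -0.058, 0.111]]
lever_tip 0.94 [449. 173. 552. 265.] [[-0.145, -0.024, 0.016], [-0.129, 0.001, 0.091], [-0.119, 0.02, 0.126]]
```

View pics/w5.png

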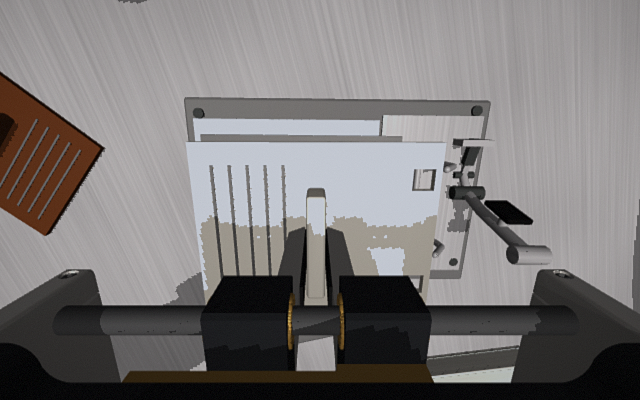

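The board is held level by its rib at (316,240), and the grey lower board remains on its posts below. I'll carry it sideways first, clear of the lever, then over the tray.

{"fn": "step_arm", "kwargs": {
  "steps": [
    {"jaw": 0,"tx": -0.03,"ty": 0,"tz": 0,"ax": 0,"ay": 0,"az": 0},
    {"jaw": 0,"tx": -0.065,"ty": 0,"tz": 0,"ax": 0,"ay": 0,"az": 0},
    {"jaw": 0,"tx": -0.1,"ty": 0.01,"tz": 0,"ax": 0,"ay": 0,"az": -0.01},
    {"jaw": 0,"tx": -0.135,"ty": 0.025,"tz": 0,"ax": 0,"ay": 0,"az": -0.03},
    {"jaw": 0,"tx": -0.165,"ty": 0.045,"tz": 0,"ax": 0,"ay": 0,"az": -0.05},
    {"jaw": 0,"tx": -0.195,"ty": 0.07,"tz": 0,"ax": 0,"ay": 0,"az": -0.08},
    {"jaw": 0,"tx": -0.225,"ty": 0.095,"tz": 0,"ax": 0,"ay": 0,"az": -0.11},
    {"jaw": 0,"tx": -0.25,"ty": 0.115,"tz": 0,"ax": 0,"ay": 0,"az": -0.14}
  ]
}}

```text
time: 12.2
tool_pos: [0.5434, -0.1057, 0.1271]
ee_rot: [-3.139, 0.001, 1.446]
wrist_force: [-0.1, 0.7, -1.5]
width: 0.0117
```

```bash
python3 - <<'E'
from h import *
delta([.580,-.185,.10],yaw=1.452)
E
```

```text
t 12.2 width 0.0117 F [-0.1  0.7 -1.5] gp file [-0.0943  0.2525  0.1381]
  shift [-0.074   0.0463  0.038 ] turn [-0.003  0.001 -0.006]
```

{"fn": "step_arm", "kwargs": {
  "steps": [
    {"jaw": 0,"tx": -0.03,"ty": 0.02,"tz": 0,"ax": 0,"ay": 0,"az": 0},
    {"jaw": 0,"tx": -0.055,"ty": 0.036,"tz": 0,"ax": 0,"ay": 0,"az": -0.006},
    {"jaw": 0,"tx": -0.074,"ty": 0.046,"tz": 0.005,"ax": -0.003,"ay": 0,"az": -0.006},
    {"jaw": 0,"tx": -0.074,"ty": 0.046,"tz": 0.02,"ax": -0.003,"ay": 0,"az": -0.006},
    {"jaw": 0,"tx": -0.074,"ty": 0.046,"tz": 0.04,"ax": -0.003,"ay": 0,"az": -0.006},
    {"jaw": 0,"tx": -0.074,"ty": 0.046,"tz": 0.06,"ax": -0.003,"ay": 0,"az": -0.006},
    {"jaw": 0,"tx": -0.074,"ty": 0.046,"tz": 0.06,"ax": -0.003,"ay": 0,"az": -0.006},
    {"jaw": 0,"tx": -0.074,"ty": 0.046,"tz": 0.06,"ax": -0.003,"ay": 0,"az": -0.006}
  ]
}}

```text
time: 13.0
tool_pos: [0.5787, -0.1835, 0.0659]
ee_rot: [-3.139, -0.001, 1.453]
wrist_force: [0.4, 0.3, -1.7]
width: 0.0121
```

```bash
python3 - <<'E'
from h import *
delta([.580,-.185,.0355],yaw=1.452)
E
```

```text
t 13.0 width 0.0121 F [ 0.4  0.3 -1.7] gp file [-0.1487  0.3183  0.0769]
  shift [-0.0013  0.0016  0.0414] turn [-0.002 -0.001  0.001]
```

{"fn": "step_arm", "kwargs": {
  "steps": [
    {"jaw": 0,"tx": -0.001,"ty": 0.001,"tz": 0.012,"ax": -0.002,"ay": 0,"az": 0},
    {"jaw": 0,"tx": -0.001,"ty": 0.001,"tz": 0.024,"ax": -0.002,"ay": 0,"az": 0},
    {"jaw": 0,"tx": -0.001,"ty": 0.001,"tz": 0.034,"ax": -0.002,"ay": 0,"az": 0},
    {"jaw": 0,"tx": -0.001,"ty": 0.001,"tz": 0.038,"ax": -0.002,"ay": 0,"az": 0},
    {"jaw": 0,"tx": -0.001,"ty": 0.001,"tz": 0.038,"ax": -0.002,"ay": 0,"az": 0}
  ]
}}

```text
time: 13.5
tool_pos: [0.5787, -0.1843, 0.0266]
ee_rot: [-3.139, -0.001, 1.452]
wrist_force: [-0.2, 0.5, -1.1]
width: 0.0118
```

```bash
python3 - <<'E'
from h import *
delta([.580,-.185,.0355],yaw=1.452)
E
```

```text
t 13.5 width 0.0118 F [-0.2  0.5 -1.1] gp file [-0.1489  0.3191  0.0376]
  shift [-0.0005  0.0014  0.002 ] turn [-0.003 -0.001  0.   ]
```

{"fn": "step_arm", "kwargs": {
  "steps": [
    {"jaw": 0,"tx": 0,"ty": 0,"tz": 0.0015,"ax": -0.003,"ay": 0,"az": 0},
    {"jaw": 0,"tx": 0,"ty": 0,"tz": 0.003,"ax": -0.003,"ay": 0,"az": 0},
    {"jaw": 0,"tx": 0,"ty": 0,"tz": 0.003,"ax": -0.003,"ay": 0,"az": 0}
  ]
}}

```text
time: 13.8
tool_pos: [0.5788, -0.1844, 0.0237]
ee_rot: [3.141, -0.001, 1.452]
wrist_force: [-0.7, -0.1, -2.4]
width: 0.0118
```

{"fn": "step_arm", "kwargs": {
  "steps": [
    {"jaw": 0,"tx": 0,"ty": 0,"tz": 0.001,"ax": 0,"ay": 0,"az": 0},
    {"jaw": 0,"tx": 0,"ty": 0,"tz": 0.001,"ax": 0,"ay": 0,"az": 0}
  ]
}}

```text
time: 14.0
tool_pos: [0.579, -0.1845, 0.0235]
ee_rot: [3.14, -0.001, 1.452]
wrist_force: [-1.5, -1.2, 1.6]
width: 0.0118
```

Contact: the vertical force went from −2.4 to +1.6 N. I'll release gently.

{"fn": "step_arm", "kwargs": {
  "steps": [
    {"jaw": 0.3,"tx": 0,"ty": 0,"tz": 0,"ax": 0,"ay": 0,"az": 0},
    {"jaw": 0.4,"tx": 0,"ty": 0,"tz": 0,"ax": 0,"ay": 0,"az": 0},
    {"jaw": 0.4,"tx": 0,"ty": 0,"tz": 0,"ax": 0,"ay": 0,"az": 0},
    {"jaw": 0.4,"tx": 0,"ty": 0,"tz": 0,"ax": 0,"ay": 0,"az": 0},
    {"jaw": 0.4,"tx": 0,"ty": 0,"tz": -0.02,"ax": 0,"ay": 0,"az": 0},
    {"jaw": 0.4,"tx": 0,"ty": 0,"tz": -0.06,"ax": 0,"ay": 0,"az": 0},
    {"jaw": 0.5,"tx": 0,"ty": 0,"tz": -0.1,"ax": 0,"ay": 0,"az": 0},
    {"jaw": 0.5,"tx": 0,"ty": 0,"tz": -0.14,"ax": 0,"ay": 0,"az": 0}
  ]
}}

```text
time: 14.8
tool_pos: [0.5785, -0.1845, 0.1647]
ee_rot: [3.141, -0.001, 1.452]
wrist_force: [-0.6, 0.3, -0.3]
width: 0.0466
```

```bash
python3 - <<'E'
from h import *
im,d=snapshot("top"); P=cloud("top",d); save("top2.png",im)
for q in("board","lower","lever","arches"):
  for r in silhouettes("top",q)[:3]:
    p=P[r["pixels"]]; p=p[~np.isnan(p[:,0])]; print(q,round(r["confidence"],2),np.nanpercentile(p,[3,50,97],axis=0).round(3).tolist(),cv2.minAreaRect(p[:,:2].astype(np.float32)))
delta(f2w(-.133,.020,.2))
E
```

```text
board 0.81 [[0.118, 0.256, -0.001], [0.2, 0.319, 0.006], [0.272, 0.389, 0.031]] ((0.1956629455089569, 0.31048762798309326), (0.1323365867137909, 0.17007200419902802), 34.77465057373047)
board 0.62 [[0.22, -0.27, -0.0], [0.279, -0.209, 0.007], [0.354, -0.14, 0.033]] ((0.28664129972457886, -0.18485933542251587), (0.13011163473129272, 0.18038605153560638), 13.088473320007324)
board 0.48 [[0.578, -0.177, 0.005], [0.614, -0.158, 0.011], [0.66, -0.133, 0.04]] ((0.5723162889480591, -0.1442486196756363), (0.038264498114585876, 0.1981888860464096), 75.02005004882812)
lower 0.71 [[0.359, 0.4, 0.003], [0.39, 0.428, 0.055], [0.429, 0.464, 0.075]] ((0.3922147750854492, 0.43184056878089905), (0.07110989093780518, 0.08157117664813995), 63.710609436035156)
lower 0.57 [[0.392, 0.101, 0.013], [0.483, 0.17, 0.02], [0.577, 0.242, 0.027]] ((0.48735275864601135, 0.17046821117401123), (0.13331054151058197, 0.2051321417093277), 72.98018646240234)
lower 0.47 [[0.433, -0.028, -0.001], [0.521, -0.006, 0.012], [0.561, 0.017, 0.02]] ((0.4962785243988037, -0.008271627128124237), (0.1400800496339798, 0.04861333221197128), 1.110848307609558)
arches 0.6 [[0.598, 0.096, 0.012], [0.614, 0.171, 0.025], [0.64, 0.184, 0.068]] ((0.6114541888237, 0.14336298406124115), (0.09731272608041763, 0.030087141320109367), 65.37740325927734)
t 15.05 width 0.0474 F [-0.8 -0.8 -0.3] gp file [-0.1487  0.3193  0.1737]
  shift [ 0.2984  0.0282 -0.0259] turn [ 0.    -0.001  0.147]
```

{"fn": "step_arm", "kwargs": {
  "steps": [
    {"jaw": 0.5,"tx": 0.02,"ty": 0.002,"tz": -0.03,"ax": 0,"ay": 0,"az": 0.02},
    {"jaw": 0.5,"tx": 0.06,"ty": 0.006,"tz": -0.06,"ax": 0,"ay": 0,"az": 0.04},
    {"jaw": 0.5,"tx": 0.1,"ty": 0.01,"tz": -0.06,"ax": 0,"ay": 0,"az": 0.06},
    {"jaw": 0.5,"tx": 0.14,"ty": 0.014,"tz": -0.06,"ax": 0,"ay": 0,"az": 0.08},
    {"jaw": 0.5,"tx": 0.18,"ty": 0.018,"tz": -0.06,"ax": 0,"ay": 0,"az": 0.1},
    {"jaw": 0.5,"tx": 0.22,"ty": 0.022,"tz": -0.05,"ax": 0,"ay": 0,"az": 0.12},
    {"jaw": 0.5,"tx": 0.26,"ty": 0.026,"tz": -0.04,"ax": 0,"ay": 0,"az": 0.147},
    {"jaw": 0.5,"tx": 0.298,"ty": 0.028,"tz": -0.03,"ax": 0,"ay": 0,"az": 0.147}
  ]
}}

```text
time: 15.85
tool_pos: [0.6406, 0.1098, 0.1894]
ee_rot: [-3.137, 0.001, 1.305]
wrist_force: [-0.5, -0.2, -0.3]
width: 0.0473
```

{"fn": "step_arm", "kwargs": {
  "steps": [
    {"jaw": 0.5,"tx": 0,"ty": 0,"tz": 0,"ax": 0,"ay": 0,"az": 0},
    {"jaw": 0.5,"tx": 0,"ty": 0,"tz": 0,"ax": 0,"ay": 0,"az": 0}
  ]
}}

```text
time: 16.05
tool_pos: [0.6391, 0.1103, 0.1856]
ee_rot: [-3.131, 0.004, 1.307]
wrist_force: [-0.2, -0.4, 0.9]
width: 0.0469
```

```bash
python3 - <<'E'
from h import *
im,d=snapshot("wrist"); P=cloud("wrist",d); save("w6.png",im)
F=R.from_euler('z',-FY).apply((P-FO).reshape(-1,3)).reshape(P.shape)
x,y,z=F[...,0],F[...,1],F[...,2]
m=(abs(x+.133)<.03)&(abs(y-.013)<.03)&(z>.11)&(z<.14)
print("bar",m.sum(),np.nanpercentile(F[m],[2,50,98],axis=0).round(4).tolist())
delta(f2w(-.133,.013,.121))
E
```

```text
bar 458 [[-0.1448, 0.0086, 0.1113], [-0.1335, 0.0132, 0.1272], [-0.1222, 0.0213, 0.1294]]
t 16.1 width 0.0471 F [-1.2 -0.7  0. ] gp file [-0.1309  0.0198  0.198 ]
  shift [0.0071 0.0029 0.0769] turn [-0.008  0.003 -0.   ]
```

View pics/w6.png

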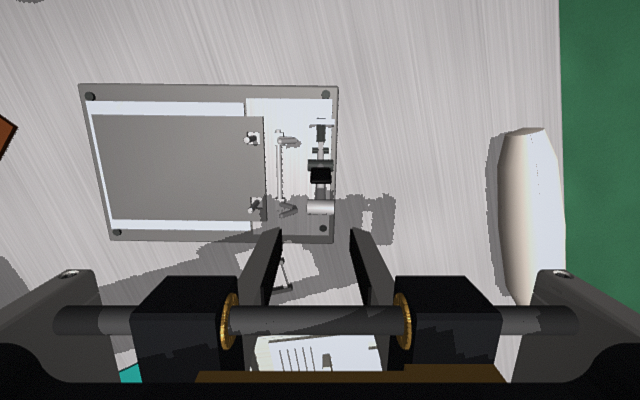

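The lever bar stands up at (320,207), the lower board is on its posts, and the white board is in the tray at the bottom (310,352). I'll descend onto the bar.

{"fn": "step_arm", "kwargs": {
  "steps": [
    {"jaw": 0.5,"tx": 0.007,"ty": 0.003,"tz": 0.015,"ax": -0.008,"ay": 0.003,"az": 0},
    {"jaw": 0.5,"tx": 0.007,"ty": 0.003,"tz": 0.035,"ax": -0.008,"ay": 0.003,"az": 0},
    {"jaw": 0.5,"tx": 0.007,"ty": 0.003,"tz": 0.055,"ax": -0.008,"ay": 0.003,"az": 0},
    {"jaw": 0.5,"tx": 0.007,"ty": 0.003,"tz": 0.072,"ax": -0.008,"ay": 0.003,"az": 0},
    {"jaw": 0.5,"tx": 0.007,"ty": 0.003,"tz": 0.072,"ax": -0.008,"ay": 0.003,"az": 0},
    {"jaw": 0.5,"tx": 0.007,"ty": 0.003,"tz": 0.072,"ax": -0.008,"ay": 0.003,"az": 0}
  ]
}}

```text
time: 16.7
tool_pos: [0.6438, 0.1137, 0.1152]
ee_rot: [-3.141, 0.0, 1.303]
wrist_force: [0.3, -0.3, -0.1]
width: 0.0472
```

```bash
python3 - <<'E'
from h import *
delta(f2w(-.133,.013,.121))
E
```

```text
t 16.7 width 0.0472 F [ 0.3 -0.3 -0.1] gp file [-0.1336  0.0144  0.1262]
  shift [ 0.0014 -0.0006  0.0052] turn [-0.     0.    -0.002]
```

{"fn": "step_arm", "kwargs": {
  "steps": [
    {"jaw": 0.5,"tx": 0.001,"ty": -0.0005,"tz": 0.005,"ax": 0,"ay": 0,"az": 0},
    {"jaw": 0,"tx": 0.001,"ty": -0.0005,"tz": 0.005,"ax": 0,"ay": 0,"az": 0},
    {"jaw": 0,"tx": 0.001,"ty": -0.0005,"tz": 0.005,"ax": 0,"ay": 0,"az": 0},
    {"jaw": 0,"tx": 0.001,"ty": -0.0005,"tz": 0.005,"ax": 0,"ay": 0,"az": 0},
    {"jaw": 0,"tx": 0.001,"ty": -0.0005,"tz": 0.005,"ax": 0,"ay": 0,"az": 0},
    {"jaw": 0,"tx": 0.001,"ty": -0.0005,"tz": 0.005,"ax": 0,"ay": 0,"az": 0},
    {"jaw": 0,"tx": 0.001,"ty": -0.0005,"tz": 0.005,"ax": 0,"ay": 0,"az": 0}
  ]
}}

```text
time: 17.4
tool_pos: [0.6438, 0.1148, 0.1107]
ee_rot: [3.141, -0.0, 1.304]
wrist_force: [-0.2, -0.6, 1.6]
width: 0.0236
```

```bash
python3 - <<'E'
from h import *
delta(f2w(-.133,.013,.121))
for e in np.arange(1.2,.1,-.15): print(round(e,3),"tx",round(.0229-.095*np.cos(e),4),"tz",round(.0922-.095*np.sin(e),4))
E
```

```text
t 17.4 width 0.0236 F [-0.2 -0.6  1.6] gp file [-0.1334  0.0133  0.1217]
  shift [ 0.0003 -0.0004  0.0007] turn [ 0.    -0.    -0.002]
1.2 tx -0.0115 tz 0.0037
1.05 tx -0.0244 tz 0.0098
0.9 tx -0.0362 tz 0.0178
0.75 tx -0.0466 tz 0.0274
0.6 tx -0.0555 tz 0.0386
0.45 tx -0.0626 tz 0.0509
0.3 tx -0.0679 tz 0.0641
0.15 tx -0.071 tz 0.078
```

{"fn": "step_arm", "kwargs": {
  "steps": [
    {"jaw": 0,"tx": -0.0115,"ty": 0,"tz": 0.0037,"ax": 0,"ay": 0,"az": 0},
    {"jaw": 0,"tx": -0.0244,"ty": 0,"tz": 0.0098,"ax": 0,"ay": 0,"az": 0},
    {"jaw": 0,"tx": -0.0362,"ty": 0,"tz": 0.0178,"ax": 0,"ay": 0,"az": 0},
    {"jaw": 0,"tx": -0.0466,"ty": 0,"tz": 0.0274,"ax": 0,"ay": 0,"az": 0},
    {"jaw": 0,"tx": -0.0555,"ty": 0,"tz": 0.0386,"ax": 0,"ay": 0,"az": 0},
    {"jaw": 0,"tx": -0.0555,"ty": 0,"tz": 0.0386,"ax": 0,"ay": 0,"az": 0}
  ]
}}

```text
time: 18.0
tool_pos: [0.628, 0.0584, 0.0723]
ee_rot: [-3.141, 0.004, 1.302]
wrist_force: [-3.7, -4.8, 3.7]
width: 0.0236
```

```bash
python3 - <<'E'
from h import *
delta(f2w(-.133,.0845,.0405))
E
```

```text
t 18.0 width 0.0236 F [-3.7 -4.8  3.7] gp file [-0.1329  0.0719  0.0833]
  shift [-0.0124  0.0002  0.0429] turn [-0.     0.004 -0.004]
```

{"fn": "step_arm", "kwargs": {
  "steps": [
    {"jaw": 0,"tx": -0.0036,"ty": 0,"tz": 0.014,"ax": 0,"ay": 0.004,"az": 0},
    {"jaw": 0,"tx": -0.0089,"ty": 0,"tz": 0.027,"ax": 0,"ay": 0.004,"az": 0},
    {"jaw": 0,"tx": -0.0115,"ty": 0,"tz": 0.037,"ax": 0,"ay": 0.004,"az": 0},
    {"jaw": 0,"tx": -0.012,"ty": 0,"tz": 0.0425,"ax": 0,"ay": 0.004,"az": 0},
    {"jaw": 0,"tx": -0.012,"ty": 0,"tz": 0.0425,"ax": 0,"ay": 0.004,"az": 0},
    {"jaw": 0,"tx": -0.012,"ty": 0,"tz": 0.0425,"ax": 0,"ay": 0.004,"az": 0}
  ]
}}

```text
time: 18.6
tool_pos: [0.6235, 0.0433, 0.0272]
ee_rot: [-3.139, 0.006, 1.301]
wrist_force: [0.4, -7.0, -5.8]
width: 0.0235
```

{"fn": "step_arm", "kwargs": {
  "steps": [
    {"jaw": 0.55,"tx": 0,"ty": 0,"tz": 0,"ax": 0,"ay": 0,"az": 0},
    {"jaw": 0.55,"tx": 0,"ty": 0,"tz": 0,"ax": 0,"ay": 0,"az": 0},
    {"jaw": 0.55,"tx": 0,"ty": 0,"tz": 0,"ax": 0,"ay": 0,"az": 0},
    {"jaw": 0.55,"tx": 0,"ty": 0,"tz": 0,"ax": 0,"ay": 0,"az": 0},
    {"jaw": 0.55,"tx": 0,"ty": 0,"tz": -0.03,"ax": 0,"ay": 0,"az": 0},
    {"jaw": 0.55,"tx": 0,"ty": 0,"tz": -0.06,"ax": 0,"ay": 0,"az": 0},
    {"jaw": 0,"tx": 0,"ty": 0,"tz": -0.08,"ax": 0,"ay": 0,"az": 0},
    {"jaw": 0,"tx": 0,"ty": 0,"tz": -0.08,"ax": 0,"ay": 0,"az": 0}
  ]
}}

```text
time: 19.4
tool_pos: [0.6265, 0.0441, 0.1121]
ee_rot: [3.135, 0.004, 1.301]
wrist_force: [0.2, 0.4, 0.4]
width: 0.0393
```

```bash
python3 - <<'E'
from h import *
im,d=snapshot("wrist"); P=cloud("wrist",d); save("w7.png",im)
F=R.from_euler('z',-FY).apply((P-FO).reshape(-1,3)).reshape(P.shape)
for q in("lever_tip","pad","arches"):
  for r in silhouettes("wrist",q)[:1]:
    p=F[r["pixels"]]; print(q,r["confidence"],np.nanpercentile(p,[3,50,97],axis=0).round(3).tolist())
delta(f2w(-.133,.048,.053),back=-.008)
E
```

```text
lever_tip 0.63 [[-0.143, -0.025, 0.027], [-0.131, 0.034, 0.04], [-0.119, 0.09, 0.053]]
pad 0.94 [[-0.141, 0.034, 0.046], [-0.131, 0.049, 0.05], [-0.121, 0.065, 0.053]]
arches 0.75 [[-0.084, -0.041, 0.013], [-0.079, -0.009, 0.045], [-0.051, 0.044, 0.058]]
t 19.6 width 0.023 F [ 0.4 -0.1 -0.3] gp file [-0.1317  0.0872  0.1163]
  shift [0.0396 0.0015 0.044 ] turn [-0.005  0.007 -0.004]
```

View pics/w7.png

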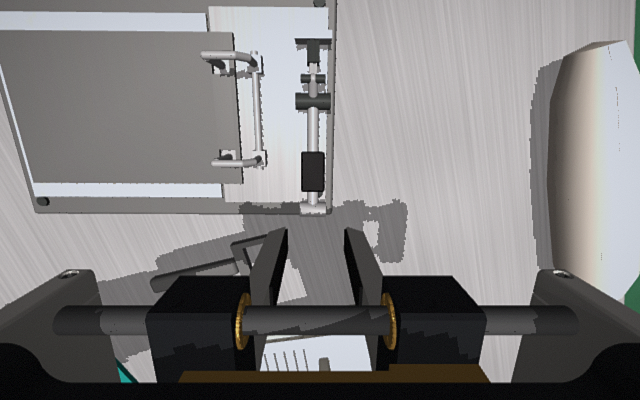

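The lever is down and the arches are closed over the posts at (235,60) and (238,160). The pad is at (313,172). I'll move above the pad with the jaws shut.

{"fn": "step_arm", "kwargs": {
  "steps": [
    {"jaw": 0,"tx": 0.02,"ty": 0.0015,"tz": 0,"ax": -0.005,"ay": 0.007,"az": -0.004},
    {"jaw": 0,"tx": 0.04,"ty": 0.0015,"tz": 0,"ax": -0.005,"ay": 0.007,"az": -0.004},
    {"jaw": 0,"tx": 0.04,"ty": 0.0015,"tz": 0.015,"ax": -0.005,"ay": 0.007,"az": -0.004},
    {"jaw": 0,"tx": 0.04,"ty": 0.0015,"tz": 0.03,"ax": -0.005,"ay": 0.007,"az": -0.004},
    {"jaw": 0,"tx": 0.04,"ty": 0.0015,"tz": 0.03,"ax": -0.005,"ay": 0.007,"az": -0.004},
    {"jaw": 0,"tx": 0.04,"ty": 0.0015,"tz": 0.03,"ax": -0.005,"ay": 0.007,"az": -0.004},
    {"jaw": 0,"tx": 0.04,"ty": 0.0015,"tz": 0.03,"ax": -0.005,"ay": 0.007,"az": -0.004}
  ]
}}

```text
time: 20.3
tool_pos: [0.6348, 0.0813, 0.0751]
ee_rot: [-3.141, -0.0, 1.305]
wrist_force: [0.3, 0.6, 0.2]
width: 0.0006
```

```bash
python3 - <<'E'
from h import *
delta(f2w(-.133,.048,.053),back=-.008)
E
```

```text
t 20.3 width 0.0006 F [0.3 0.6 0.2] gp file [-0.1334  0.048   0.0861]
  shift [-0.     -0.0004  0.0141] turn [-0.    -0.    -0.001]
```

{"fn": "step_arm", "kwargs": {
  "steps": [
    {"jaw": 0,"tx": 0,"ty": 0,"tz": 0.004,"ax": 0,"ay": 0,"az": 0},
    {"jaw": 0,"tx": 0,"ty": 0,"tz": 0.008,"ax": 0,"ay": 0,"az": 0},
    {"jaw": 0,"tx": 0,"ty": 0,"tz": 0.012,"ax": 0,"ay": 0,"az": 0},
    {"jaw": 0,"tx": 0,"ty": 0,"tz": 0.014,"ax": 0,"ay": 0,"az": 0},
    {"jaw": 0,"tx": 0,"ty": 0,"tz": 0.014,"ax": 0,"ay": 0,"az": 0}
  ]
}}

```text
time: 20.8
tool_pos: [0.6348, 0.0811, 0.0615]
ee_rot: [3.141, 0.0, 1.304]
wrist_force: [-0.8, -0.9, 2.9]
width: 0.0003
```

{"fn": "step_arm", "kwargs": {
  "steps": [
    {"jaw": 0,"tx": 0,"ty": 0,"tz": 0.0015,"ax": 0,"ay": 0,"az": 0},
    {"jaw": 0,"tx": 0,"ty": 0,"tz": 0.003,"ax": 0,"ay": 0,"az": 0},
    {"jaw": 0,"tx": 0,"ty": 0,"tz": 0.003,"ax": 0,"ay": 0,"az": 0}
  ]
}}

```text
time: 21.1
tool_pos: [0.6349, 0.0809, 0.0596]
ee_rot: [3.141, 0.0, 1.304]
wrist_force: [-2.6, -1.3, 7.3]
width: 0.0002
```

{"fn": "step_arm", "kwargs": {
  "steps": [
    {"jaw": 0,"tx": 0,"ty": 0,"tz": 0.0025,"ax": 0,"ay": 0,"az": 0},
    {"jaw": 0,"tx": 0,"ty": 0,"tz": 0.0045,"ax": 0,"ay": 0,"az": 0},
    {"jaw": 0,"tx": 0,"ty": 0,"tz": 0.0045,"ax": 0,"ay": 0,"az": 0}
  ]
}}

```text
time: 21.4
tool_pos: [0.6349, 0.0805, 0.0576]
ee_rot: [3.14, 0.001, 1.304]
wrist_force: [-5.6, -0.9, 11.9]
width: 0.0007
```

{"fn": "step_arm", "kwargs": {
  "steps": [
    {"jaw": 0,"tx": 0,"ty": 0,"tz": 0.0035,"ax": 0,"ay": 0,"az": 0},
    {"jaw": 0,"tx": 0,"ty": 0,"tz": 0.0043,"ax": 0,"ay": 0,"az": 0},
    {"jaw": 0,"tx": 0,"ty": 0,"tz": 0.0043,"ax": 0,"ay": 0,"az": 0},
    {"jaw": 0,"tx": 0,"ty": 0,"tz": 0.0043,"ax": 0,"ay": 0,"az": 0},
    {"jaw": 0,"tx": 0,"ty": 0,"tz": 0.0043,"ax": 0,"ay": 0,"az": 0},
    {"jaw": 0,"tx": 0,"ty": 0,"tz": 0.0043,"ax": 0,"ay": 0,"az": 0},
    {"jaw": 0,"tx": 0,"ty": 0,"tz": 0.0043,"ax": 0,"ay": 0,"az": 0},
    {"jaw": 0,"tx": 0,"ty": 0,"tz": 0.0043,"ax": 0,"ay": 0,"az": 0}
  ]
}}

```text
time: 22.2
tool_pos: [0.6349, 0.0804, 0.0568]
ee_rot: [3.139, 0.001, 1.304]
wrist_force: [-6.3, -1.0, 13.5]
width: 0.0008
```

{"fn": "step_arm", "kwargs": {
  "steps": [
    {"jaw": 0,"tx": 0,"ty": 0,"tz": 0.0036,"ax": 0,"ay": 0,"az": 0},
    {"jaw": 0,"tx": 0,"ty": 0,"tz": 0.0036,"ax": 0,"ay": 0,"az": 0},
    {"jaw": 0,"tx": 0,"ty": 0,"tz": 0.0036,"ax": 0,"ay": 0,"az": 0},
    {"jaw": 0,"tx": 0,"ty": 0,"tz": 0.0036,"ax": 0,"ay": 0,"az": 0},
    {"jaw": 0,"tx": 0,"ty": 0,"tz": 0.0036,"ax": 0,"ay": 0,"az": 0},
    {"jaw": 0,"tx": 0,"ty": 0,"tz": 0.0036,"ax": 0,"ay": 0,"az": 0},
    {"jaw": 0,"tx": 0,"ty": 0,"tz": 0.0036,"ax": 0,"ay": 0,"az": 0},
    {"jaw": 0,"tx": 0,"ty": 0,"tz": 0.0036,"ax": 0,"ay": 0,"az": 0}
  ]
}}

```text
time: 23.0
tool_pos: [0.6349, 0.0804, 0.0567]
ee_rot: [3.137, 0.001, 1.304]
wrist_force: [-5.0, -1.1, 14.1]
width: 0.0005
```

{"fn": "step_arm", "kwargs": {
  "steps": [
    {"jaw": 0,"tx": 0,"ty": 0,"tz": 0.0036,"ax": 0,"ay": 0,"az": 0},
    {"jaw": 0,"tx": 0,"ty": 0,"tz": 0.0036,"ax": 0,"ay": 0,"az": 0},
    {"jaw": 0,"tx": 0,"ty": 0,"tz": 0.0036,"ax": 0,"ay": 0,"az": 0}
  ]
}}

```text
time: 23.3
tool_pos: [0.6349, 0.0804, 0.0567]
ee_rot: [3.136, 0.001, 1.305]
wrist_force: [-5.9, -0.7, 15.0]
width: 0.0006
```

{"fn": "step_arm", "kwargs": {
  "steps": [
    {"jaw": 0,"tx": 0,"ty": 0,"tz": -0.005,"ax": 0,"ay": 0,"az": 0},
    {"jaw": 0,"tx": 0,"ty": 0,"tz": -0.02,"ax": 0,"ay": 0,"az": 0},
    {"jaw": 0,"tx": 0,"ty": 0,"tz": -0.05,"ax": 0,"ay": 0,"az": 0},
    {"jaw": 0,"tx": 0,"ty": 0,"tz": -0.09,"ax": 0,"ay": 0,"az": 0},
    {"jaw": 0,"tx": -0.04,"ty": 0,"tz": -0.12,"ax": 0,"ay": 0,"az": 0},
    {"jaw": 0,"tx": -0.08,"ty": -0.03,"tz": -0.15,"ax": 0,"ay": 0,"az": 0},
    {"jaw": 0,"tx": -0.08,"ty": -0.06,"tz": -0.15,"ax": 0,"ay": 0,"az": 0},
    {"jaw": 0,"tx": -0.08,"ty": -0.06,"tz": -0.15,"ax": 0,"ay": 0,"az": 0}
  ]
}}

```text
time: 24.1
tool_pos: [0.553, 0.0191, 0.2085]
ee_rot: [3.135, 0.0, 1.304]
wrist_force: [0.8, -0.3, -0.4]
width: 0.0005
```

```bash
python3 - <<'E'
from h import *
delta(f2w(-.133,.048,.053))
im,d=snapshot("wrist"); P=cloud("wrist",d)
im2,d2=snapshot("scene"); save("scene2.png",im2); P2=cloud("scene",d2)
F=R.from_euler('z',-FY).apply((P-FO).reshape(-1,3)).reshape(P.shape)
for q in("lever_tip","pad","arches","lower"):
  for r in silhouettes("wrist",q)[:1]:
    p=F[r["pixels"]]; print(q,r["confidence"],np.nanpercentile(p,[3,50,97],axis=0).round(3).tolist())
for r in silhouettes("scene","board")[:4]:
    p=P2[r["pixels"]]; p=p[~np.isnan(p[:,0])]; print("board",r["confidence"],np.round(r["rect"]),cv2.minAreaRect(p[:,:2].astype(np.float32)),np.nanpercentile(p[:,2],[5,50,95]))
    lo=p[p[:,2]<.02]; A=np.c_[lo[:,:2],np.ones(len(lo))]; c=np.linalg.lstsq(A,lo[:,2],rcond=None)[0]; print(" slope",c[:2].round(3))
c=im2[170:280,210:430]; save("s2c.png",cv2.resize(c,None,fx=3.5,fy=3.5))
E
```

```text
t 24.1 width 0.0005 F [ 0.8 -0.3 -0.4] gp file [-0.0707  0.1295  0.2195]
  shift [0.0817 0.0609 0.1669] turn [ 0.007  0.    -0.002]
lever_tip 0.73 [[-0.146, -0.026, 0.014], [-0.133, 0.03, 0.041], [-0.121, 0.088, 0.054]]
pad 0.61 [[-0.143, 0.033, 0.049], [-0.133, 0.048, 0.052], [-0.124, 0.064, 0.055]]
arches 0.71 [[-0.087, -0.042, 0.022], [-0.081, -0.013, 0.052], [-0.054, 0.043, 0.059]]
lower 0.96 [[-0.059, -0.062, 0.018], [0.036, -0.005, 0.019], [0.128, 0.06, 0.021]]
board 0.83 [386. 124. 447. 168.] ((0.19113203883171082, 0.3082948327064514), (0.14043061435222626, 0.17541036009788513), 34.9047966003418) [0.00235484 0.00709127 0.02656519]
 slope [ 0.001 -0.003]
board 0.64 [255. 138. 302. 172.] ((0.2821768820285797, -0.18753373622894287), (0.14458638429641724, 0.1695878803730011), 13.26970100402832) [0.00157303 0.00631353 0.0126158 ]
 slope [-0.001 -0.006]
board 0.56 [236. 201. 287. 250.] ((0.5789192914962769, -0.1842510849237442), (0.13217994570732117, 0.17283520102500916), 82.87555694580078) [0.00639255 0.01061228 0.02870707]
 slope [-0.005  0.001]
```

View pics/s2c.png

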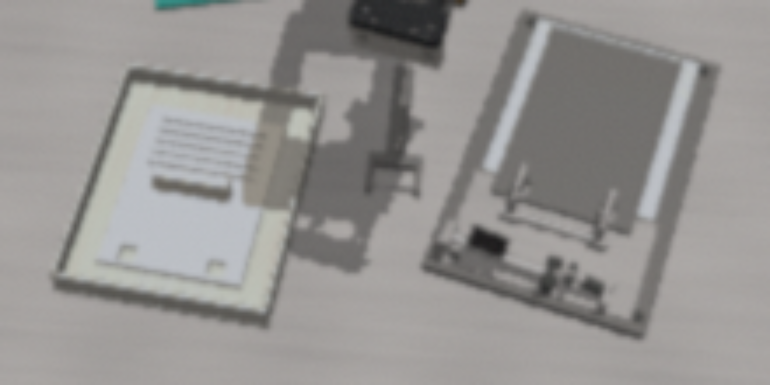

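The crop shows the board flat in the tray at (195,190), the lower board on its posts, the lever down and the rings closed. The peeler is untouched and the gripper is clear, so I'll hand in.

```bash
python3 -c "
from bench import *
print(close_job())"
```

```text
the job is handed in; nothing more can be done
None
```

I handed the job in at about 24 s; no verdict is reported.

**What I did:** I pinched the lever bar by its ends and swung it fully up. I then lifted the ribbed board off by its rib and set it in the tray without dropping it. After that I swung the lever back down and pressed the thumb pad at about 12–15 N vertical for roughly 1.9 s. There was also about 6 N of sideways force while pressing.

**Last checks:**
- **Board:** its centre is about 2 mm from the tray centre and its tilt is about 0.005 rad.
- **Lever and rings:** the lever is down and the arches cover the posts.
- **Lower board:** it is on its posts, within about 3 mm of its expected place, which is camera accuracy.
- **Peeler:** it looks unmoved. I did not measure the other bystanders at the end, but the arm went nowhere near them.
- **Robot:** it is clear, with the wrist force near zero.

**What went wrong:** my first attempt on the lever closed the fingers above the bar because of a sign error in my helper. They touched nothing, and I corrected it before lifting. The networks also gave some wrong labels, such as the peeler for the lever and the look-alike boards ranked above the real one. I sorted these out by position and the pictures.

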